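# Hang up the wax pots and pack the dry studies

## Task

Clear the bench after the wax session: first hang every handled wax pot by its handle on the hook rail, one pot on a hook; then slide each painted study straight up out of the drying rack and stand it upright, down to the floor, in a free slot of the carrying crate. Do not let a study fall over, and leave the two tins without handles and the paint brush where they are.

Things in the scene. Friction and masses are not known exactly. Their poses are not given: they have to be found in the camera images.
- rail: Hook rail, fixed during a run: wooden bar on two posts and a base board 70 x 330 x 12 mm, with three steel hooks 95 mm apart that point along its -x (to the robot). Origin on the bench under the middle of the bar; y along the bar, z up. Bar 18 mm thick (x), its top 113 mm above the bench; posts 22 mm square at y = +155 and -155 mm, tops 118 mm up.
- crate: Carrying crate, fixed during a run: plywood tray 250 (x) x 150 (y) x 55 mm, walls 7 mm. Origin under its centre, z up. Four slots at x = -90, -30, +30, +90 mm, all at y = 0: each the 17 mm gap between two upright fins (6 mm thick, 110 mm long in y, tops 58 mm above the bench). A study stands in a slot on the floor 12 mm above the bench, its faces towards -x and +x.
- rack: Drying rack, fixed during a run: wooden board 240 (x) x 125 (y) x 12 mm. Origin under its centre, z up. Four slots at x = -90, -30, +30, +90 mm, each the 15 mm gap between two pairs of upright 8 mm dowels (tops 58 mm above the bench). The studies stand on the board in these slots, at y within 12 mm of 0.
- study_a_centre (a point): Centre of the second smallest painted study: stiff board 85 mm wide, 100 mm tall as it stands, 11 mm thick, 90 g. Its top edge is 50 mm above this point. z axis: normal of the painted face, level while it stands (at first along the rack's -x). x and y lie in the board's plane but are turned from its edges: use z only.
- study_b_centre (a point): Centre of the second largest painted study: stiff board 100 mm wide, 120 mm tall as it stands, 11 mm thick, 90 g. Its top edge is 60 mm above this point. z axis: normal of the painted face, level while it stands (at first along the rack's -x). x and y lie in the board's plane but are turned from its edges: use z only.
- study_c_centre (a point): Centre of the largest painted study: stiff board 105 mm wide, 125 mm tall as it stands, 11 mm thick, 90 g. Its top edge is 62.5 mm above this point. z axis: normal of the painted face, level while it stands (at first along the rack's -x). x and y lie in the board's plane but are turned from its edges: use z only.
- study_d_centre (a point): Centre of the smallest painted study: stiff board 65 mm wide, 85 mm tall as it stands, 11 mm thick, 90 g. Its top edge is 42.5 mm above this point. z axis: normal of the painted face, level while it stands (at first along the rack's -x). x and y lie in the board's plane but are turned from its edges: use z only.
- pot_0_grip (a point): Grip point of a wax pot: open tin about 60 mm across, 50 mm high, with a tall rigid handle over its mouth, about 0.18 kg. Handle: two steel straps at y = +34 and -34 mm joined by a wooden grip 10 mm thick (x), 30 mm deep, 70 mm long (y), a shallow inverted V. This point is in the grip's middle, 113 mm above the pot's foot, 12 mm below the grip's top edge. z up.
- pot_0_seat (a point): Middle of the lower edge of the same pot's wooden grip, 95 mm above the pot's foot and 18 mm below pot_0_grip: it rests on the hook. Small keepers 36 mm apart (30 mm clear) reach 13 mm below this point on either side of it. The handle is open for 45 mm down to the tin; a hook passes through along the pot's x axis (either way round).
- pot_1_grip (a point): Grip point of a wax pot: open tin about 60 mm across, 45 mm high, with a tall rigid handle over its mouth, about 0.18 kg. Handle: two steel straps at y = +34 and -34 mm joined by a wooden grip 10 mm thick (x), 30 mm deep, 70 mm long (y), a shallow inverted V. This point is in the grip's middle, 113 mm above the pot's foot, 12 mm below the grip's top edge. z up.
- pot_1_seat (a point): Middle of the lower edge of the same pot's wooden grip, 95 mm above the pot's foot and 18 mm below pot_1_grip: it rests on the hook. Small keepers 36 mm apart (30 mm clear) reach 13 mm below this point on either side of it. The handle is open for 45 mm down to the tin; a hook passes through along the pot's x axis (either way round).
- pot_2_grip (a point): Grip point of a wax pot: open tin about 60 mm across, 45 mm high, with a tall rigid handle over its mouth, about 0.18 kg. Handle: two steel straps at y = +34 and -34 mm joined by a wooden grip 10 mm thick (x), 30 mm deep, 70 mm long (y), a shallow inverted V. This point is in the grip's middle, 113 mm above the pot's foot, 12 mm below the grip's top edge. z up.
- pot_2_seat (a point): Middle of the lower edge of the same pot's wooden grip, 95 mm above the pot's foot and 18 mm below pot_2_grip: it rests on the hook. Small keepers 36 mm apart (30 mm clear) reach 13 mm below this point on either side of it. The handle is open for 45 mm down to the tin; a hook passes through along the pot's x axis (either way round).
- hook_0 (a point): Hook 0 (at rail y = -95 mm): middle of its level part, on its upper side, 130 mm above the bench, 50 mm in front of the bar's middle. 8 mm round steel; level from 26 mm in front of this point to 26 mm behind it, then the front tip turns up to 143 mm above the bench and ends 40 mm in front of this point. x axis along the hook, back to the bar.
- hook_1 (a point): Hook 1 (at rail y = 0 mm): middle of its level part, on its upper side, 130 mm above the bench, 50 mm in front of the bar's middle. 8 mm round steel; level from 26 mm in front of this point to 26 mm behind it, then the front tip turns up to 143 mm above the bench and ends 40 mm in front of this point. x axis along the hook, back to the bar.
- hook_2 (a point): Hook 2 (at rail y = 95 mm): middle of its level part, on its upper side, 130 mm above the bench, 50 mm in front of the bar's middle. 8 mm round steel; level from 26 mm in front of this point to 26 mm behind it, then the front tip turns up to 143 mm above the bench and ends 40 mm in front of this point. x axis along the hook, back to the bar.
- tin_small: Bystander: small open tin without a handle, 52 mm across, 40 mm high; origin under its centre.
- tin_tall: Bystander: open tin without a handle, 53 mm across, 50 mm high; origin under its centre.
- paint_brush: Bystander: flat paint brush, 200 mm long, 14 mm thick, lying on the bench between the pots and the hook rail; origin under its middle.

How it is judged (in metres and radians):
On the way, in this order (a step that is already met when the one before it is completed fails the run):
1. every wax pot hangs by its handle on a hook of the rail ((distance between pot_0_seat and hook_0 below 0.03 m or distance between pot_0_seat and hook_1 below 0.03 m or distance between pot_0_seat and hook_2 below 0.03 m) and angle between each of pot_0_grip, pot_1_grip, pot_2_grip's own z axis and vertical below 0.35 rad and contact force between each of pot_0, pot_1, pot_2 and rail above 0.3 N and (distance between pot_1_seat and hook_0 below 0.03 m or distance between pot_1_seat and hook_1 below 0.03 m or distance between pot_1_seat and hook_2 below 0.03 m) and (distance between pot_2_seat and hook_0 below 0.03 m or distance between pot_2_seat and hook_1 below 0.03 m or distance between pot_2_seat and hook_2 below 0.03 m)), for 0.3 s.
2. every study stands in a slot of the crate ((x of study_a_centre in the frame of crate between -0.105 and -0.075 m or x of study_a_centre in the frame of crate between -0.045 and -0.015 m or x of study_a_centre in the frame of crate between 0.015 and 0.045 m or x of study_a_centre in the frame of crate between 0.075 and 0.105 m) and y of study_a_centre in the frame of crate between -0.03 and 0.03 m and z of study_a_centre in the frame of crate between 0.052 and 0.07 m and angle between study_a_centre's own z axis and vertical between 1.38 and 1.76 rad and (x of study_b_centre in the frame of crate between -0.105 and -0.075 m or x of study_b_centre in the frame of crate between -0.045 and -0.015 m or x of study_b_centre in the frame of crate between 0.015 and 0.045 m or x of study_b_centre in the frame of crate between 0.075 and 0.105 m) and y of study_b_centre in the frame of crate between -0.03 and 0.03 m and z of study_b_centre in the frame of crate between 0.062 and 0.08 m and angle between study_b_centre's own z axis and vertical between 1.38 and 1.76 rad and (x of study_c_centre in the frame of crate between -0.105 and -0.075 m or x of study_c_centre in the frame of crate between -0.045 and -0.015 m or x of study_c_centre in the frame of crate between 0.015 and 0.045 m or x of study_c_centre in the frame of crate between 0.075 and 0.105 m) and y of study_c_centre in the frame of crate between -0.03 and 0.03 m and z of study_c_centre in the frame of crate between 0.0645 and 0.0825 m and angle between study_c_centre's own z axis and vertical between 1.38 and 1.76 rad and (x of study_d_centre in the frame of crate between -0.105 and -0.075 m or x of study_d_centre in the frame of crate between -0.045 and -0.015 m or x of study_d_centre in the frame of crate between 0.015 and 0.045 m or x of study_d_centre in the frame of crate between 0.075 and 0.105 m) and y of study_d_centre in the frame of crate between -0.03 and 0.03 m and z of study_d_centre in the frame of crate between 0.0445 and 0.0625 m and angle between study_d_centre's own z axis and vertical between 1.38 and 1.76 rad), for 0.3 s.
At the end, for the whole second after the job is handed in: Every pot hangs on a hook: its seat point within 30 mm of the hook point, tilt under 0.35 rad, weight on the rail. Every study in a crate slot: centre within 15 mm of the slot in x, 30 mm in y, at most 8 mm above its lowest, upright within 0.19 rad. All at rest (under 0.03 m/s) (all of step 1 and all of step 2 and linear speed of each of pot_0, pot_1, pot_2, study_a, study_b, study_c, study_d below 0.03 m/s); the robot touches nothing.
It fails at once if a study has fallen over (angle between any of study_a_centre, study_b_centre, study_c_centre, study_d_centre's own z axis and vertical below 0.8 rad or angle between any of study_a_centre, study_b_centre, study_c_centre, study_d_centre's own z axis and vertical above 2.34 rad).
It fails at once if a bystander (handleless tin or paint brush) was moved more than 6 cm (distance of any of tin_small, tin_tall, paint_brush from where it was at the start of the episode above 0.06 m).
Of study_a, study_b, study_c, study_d only 3 to 4 are there at a start; the rules pass over those that are not, and their reading is None.
Of pot_0, pot_1, pot_2 only 2 to 3 are there at a start; the rules pass over those that are not, and their reading is None.
At some moment in a run one of pot_0, pot_1, pot_2 may be knocked a few centimetres aside while the robot is not near it.
It also fails if it takes over 210 s, if anything falls off the work surface, if the arm or the gripper's body presses on something with over 40 N, if the wrist force passes 120 N, or if a joint passes its speed limit or range.

## Robot

A 6-joint arm with a two-finger parallel gripper is mounted at the origin on a cart in front of the work surface, level with it; the furniture and walls round the work are solid. World frame = base frame: x ahead of the robot, y to its left, z up, the work surface at z = 0. Lengths are in mm, angles in rad, forces in N, time in s.
With the tool pointing down it reaches from about 300 to 775 mm from the base axis. Payload 14.6 kg.
Tool frame: the origin (TCP) lies on the mounting face of the last link; the fingertips stand 199 mm ahead of it and the grasp point (between the pads) lies 180 mm ahead of it; z points along the fingers, y is the line along which they close (so a half turn about z gives the same grasp; the last joint's range is limited). The gripper opens to 94 mm and grips with 3 to 60 N. Pads are 16 mm wide; open, the fingers measure 119 mm over their backs; the gripper's body (75 mm by 177 mm) begins 78 mm behind the grasp point.
Start: joints at [1.034, 0.3, 1.521, -0, 1.321, -0.067], TCP at [248.986, 490.405, 404.646] pointing down, gripper open.
Joint ranges: [-3.03, 3.03], [-0.79, 2.21], [0.23, 2.52], [-1.04, 4.18], [0, 3.07], [-2.55, 2.55]. Speed limits (rad/s): [2.22, 2.22, 2.57, 3.14, 3.14, 3.14].

## Interface

Orientations are given as [roll, pitch, yaw] about the fixed x, y, z axes, in that order (R = Rz(yaw) Ry(pitch) Rx(roll)).
In Python, from cell import manip gives the robot as it stands. The module is installed in compiled form; this text tells all that it offers.
- The arm moves only by the shell command python3 -m creep 'ROWS' [FORCE]. ROWS is a JSON object of lists of equal length, an entry for each row: "slide": the shift along the world's x, y, z in cm, a list of three; "turn": the turn about the world's z in rad; "claw": the opening, from 0 (shut) to 1 (fully open). A call has 1 to 8 rows; each row shifts and turns the commanded pose from where the row before left it; what a row does not reach is not made up. A row lasts 1/8 s, in which the tool goes at most 62.5 mm and 10.7 degrees, less where a joint would pass 70% of its speed; a pose out of reach is approached as far as the arm can. A call with a gripper value outside its range is refused whole. The fingers move at their own pace and stop on an object; FORCE is the grip in N (left out, the last holds). Time passes only in rows, so rows that do not move let the fingers close. It gives the time, the measured TCP pose, the force, the opening and the grip force at its end, in the units of the state.
- manip.read_state(): the state, without advancing time (a new reading comes with each control period).
- manip.camera(name): name is "scene" or "side" or "wrist"; returns (picture, depth): 480x640x3 uint8, red, green, blue; 480x640 float32, mm along the optical axis (not along the pixel's ray), 0 where there is no reading.
- manip.calibration(name): a dict with "intrinsics" (3x3 intrinsics, pixels), "pose" (4x4, takes a point from camera to world coordinates). Camera axes: x right, y up, looking along -z (the intrinsics and any distortion apply to the point x, -y, -z); pixel columns grow to the right and rows downward; lengths in mm; the calibration is good to about 2 mm. The wrist camera is an equidistant fisheye: a pixel r from the principal point sees the ray r / f radians off the axis. A picture is of the moment at which its call begins: read the wrist's pose just before it. calibration takes no time and is no camera call; for the wrist camera it gives the pose at the moment of the call.
- manip.sign_off(): hands the job in; it is judged then, once.
Trained networks look in the newest picture that a camera, given by its name, has taken for a name from the list of things; names that differ only in an ending like _2 or _b are one class to them, and where a whole thing is asked for, a point or a joint stands for the part that bears it (a point fixed in the world has none). Each returns a list of dicts, best first, with "score" (0 to 1); they miss things now and then, are a little off and sometimes report something else, mostly with a low value. They report only what shows in the picture. A call takes as long as a camera call.
- manip.cut_out(query, camera): "mask" (480x640 bool, what is visible of it) and "position" ([column, row] in pixels, amid what is visible of it).
The state is a dict: "clock": time; "joints": joint angles; "qd": joint speeds; "effort": joint torques, N m; "eef_pos": TCP position; "eef_rot": TCP orientation; "wrist_force": force on the tool from outside, world axes, zero at the start; "moment": the same for the moment, N m; "finger_gap": finger opening in mm; "finger_force": force on a finger pad.
Only numpy, scipy, OpenCV 4.12 (cv2) and the standard library are available. Lean on these libraries where they do the work, as an engineer would, in place of code of your own. Each camera call takes 0.05 s, during which the arm holds its last target. There are 200 camera calls.

## Working session

There is one attempt and no reset: what is moved stays moved. The work goes in short steps, Python scripts to look and compute and a shell command to move; the robot and the scene stay as the last step left them, time stands still between calls to the robot, and variables do not carry over. Pictures are saved under pics/ and viewed, at most 14 in all, crops included, and the job is handed in when it is done.

```bash
mkdir -p pics; cat > h.py <<'E'
import numpy as np, cv2
from cell import manip
def shot(name):
    cal=manip.calibration(name); rgb,d=manip.camera(name)
    return rgb,d,np.array(cal["intrinsics"]),np.array(cal["pose"])
def pts(d,K,P,mask=None,fish=False):
    m=(d>0) if mask is None else (mask&(d>0))
    v,u=np.nonzero(m); z=d[v,u]
    x=(u-K[0,2])/K[0,0]; y=(v-K[1,2])/K[1,1]
    if fish:
        r=np.hypot(x,y); k=np.where(r>1e-6,np.tan(r)/np.maximum(r,1e-6),1); x=x*k;y=y*k
    c=np.stack([x*z,-y*z,-z,np.ones_like(z)],1)
    return (c@P.T)[:,:3],u,v
E
python3 - <<'E'
from h import *
for n in ("scene","side"):
    r,d,K,P=shot(n); cv2.imwrite(f"pics/{n}0.png",r[:,:,::-1]); print(n,K.tolist(),P.round(2).tolist(),(d>0).mean())
print(manip.read_state())
E
```

```text
scene [[527.4442772610228, 0.0, 327.17563883298067], [0.0, 527.4442772610228, 237.74577561419252], [0.0, 0.0, 1.0]] [[0.78, 0.36, -0.5, -83.67], [-0.62, 0.45, -0.65, -775.99], [-0.01, 0.82, 0.57, 792.25], [0.0, 0.0, 0.0, 1.0]] 0.9958203125
side [[485.0987063030755, 0.0, 315.30026975195454], [0.0, 485.0987063030755, 240.16644678440457], [0.0, 0.0, 1.0]] [[0.68, -0.46, 0.57, 1140.49], [0.74, 0.42, -0.53, -572.91], [0.0, 0.78, 0.62, 768.88], [0.0, 0.0, 0.0, 1.0]] 0.9962109375
{'clock': 0.1, 'joints': array([ 1.03439237e+00,  3.00399050e-01,  1.52153076e+00, -2.18199308e-05,
        1.32073203e+00, -6.66042598e-02]), 'qd': array([ 1.61522631e-05, -2.34755258e-03, -2.04892868e-03, -5.55100164e-04,
        1.15053187e-06, -9.71365940e-04]), 'effort': array([ 7.98927977e-04, -5.32636714e+01, -3.53284335e+01,  7.09232013e-02,
        2.34601140e-02, -6.23738083e-05]), 'eef_pos': array([248.97629234, 490.37742623, 404.14703397]), 'eef_rot': array([-3.14052444e+00, -5.00707918e-05,  2.67179834e+00]), 'wrist_force': array([-0.0306593 , -0.30999493,  0.1239686 ]), 'moment': array([-0.04107329,  0.01033204,  0.04136475]), 'finger_force': 0.0, 'finger_gap': 94.21113611780231}
```

View pics/scene0.png

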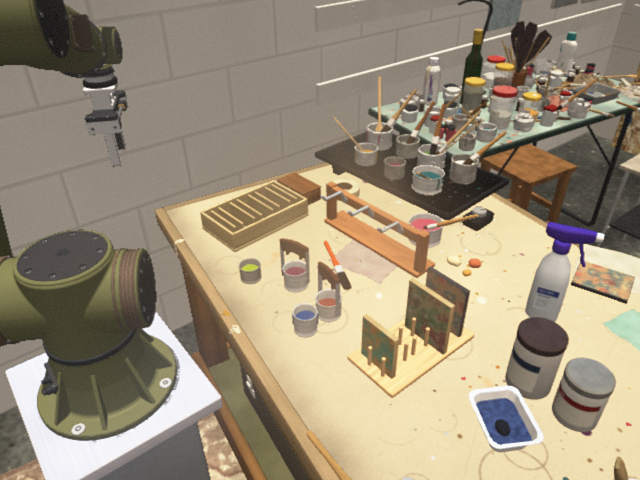

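View pics/side0.png

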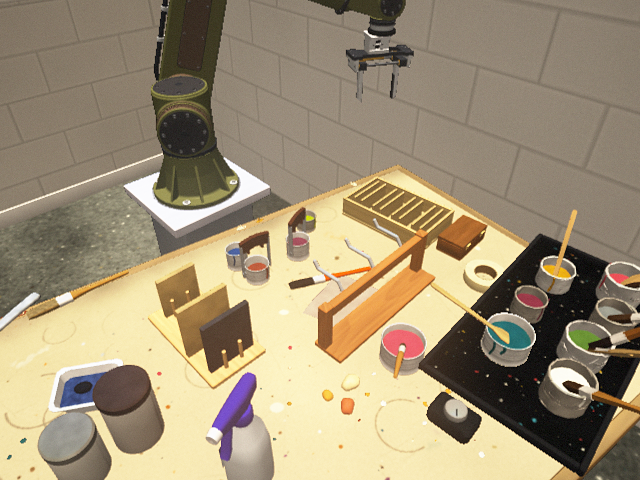

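```bash
cat > seg.py <<'E'
from h import *
def look(cams=("scene","side"),qs=("rail","crate","rack","study_a_centre","pot_0_grip","tin_small","tin_tall","paint_brush")):
    out={}
    for n in cams:
        r,d,K,P=shot(n)
        for q in qs:
            for o in manip.cut_out(q,n):
                m=o["mask"]; p,u,v=pts(d,K,P,m)
                if len(p)<20: continue
                out.setdefault(q,[]).append((n,o["score"],p))
                print(n,q,round(o["score"],2),np.round(o["position"]),m.sum(),"lo",np.percentile(p,2,axis=0).round(),"hi",np.percentile(p,98,axis=0).round())
    return out
if __name__=="__main__": look()
E
python3 seg.py
```

```text
scene rail 0.69 [376. 234.] 4246 lo [ 617. -146.    2.] hi [758. 179. 130.]
scene rail 0.5 [254. 212.] 4378 lo [383. 215.   5.] hi [631. 375.  60.]
scene crate 0.56 [254. 212.] 4472 lo [383. 216.   4.] hi [633. 375.  60.]
scene crate 0.53 [383. 232.] 4326 lo [ 612. -146.    0.] hi [761. 177. 131.]
scene rack 0.97 [404. 360.] 3257 lo [ 387. -358.    5.] hi [ 608. -239.   56.]
scene study_a_centre 0.65 [379. 345.] 1439 lo [ 407. -332.   18.] hi [ 422. -251.  114.]
scene pot_0_grip 0.73 [295. 266.] 1262 lo [414. -21.   1.] hi [480. 124. 124.]
scene tin_tall 0.64 [305. 318.] 770 lo [ 347. -142.    2.] hi [395. -92.  51.]
scene paint_brush 0.7 [343. 267.] 392 lo [512. -80.  -1.] hi [598.  97.  19.]
scene paint_brush 0.3 [407. 358.] 3278 lo [ 387. -358.    5.] hi [ 610. -240.   55.]
side rail 0.67 [372. 302.] 6831 lo [ 613. -147.    0.] hi [741. 176. 129.]
side rail 0.36 [225. 333.] 2308 lo [ 595. -341.   16.] hi [ 607. -243.  132.]
side crate 0.61 [397. 213.] 4436 lo [395. 215.   3.] hi [641. 376.  58.]
side rack 0.59 [204. 356.] 2398 lo [ 401. -358.    1.] hi [ 629. -238.   53.]
side study_a_centre 0.76 [178. 287.] 1407 lo [ 415. -333.   18.] hi [ 427. -250.  112.]
side pot_0_grip 0.57 [297. 241.] 893 lo [419. -21.   3.] hi [471.  46. 122.]
side pot_0_grip 0.51 [178. 287.] 1492 lo [ 293. -333.   -1.] hi [ 431. -249.  112.]
side tin_small 0.55 [311. 222.] 208 lo [359.  77.  -0.] hi [403. 143.  40.]
side tin_tall 0.8 [234. 255.] 368 lo [ 351. -142.    2.] hi [ 398. -101.   49.]
side paint_brush 0.85 [316. 281.] 513 lo [511. -79.  -1.] hi [600.  95.  16.]
side paint_brush 0.51 [256. 259.] 1168 lo [ 413. -146.    2.] hi [471. -76. 122.]
```

The scene shows two handled pots at px (295,265) and (328,295), and the two tins: green (250,270) and blue (305,318). There are three studies in the rack (380,345), (428,318) and (447,300), the crate is at (255,212) and the rail at (376,234). Next I'll fit precise poses from the merged cloud.

```bash
cat > fit.py <<'E'
from h import *
def cloud():
    return {n:pts(s[1],s[2],s[3])[0] for n in ("scene","side") for s in [shot(n)]}
def box(p,lo,hi): return p[np.all((p>lo)&(p<hi),1)]
def rect(p):
    c,s,a=cv2.minAreaRect(p[:,:2].astype(np.float32)); return np.round(c,1),np.round(s,1),round(a,1)
def line(p):
    c=p[:,:2].mean(0); w,V=np.linalg.eigh(np.cov(p[:,:2].T)); v=V[:,1]; t=(p[:,:2]-c)@v
    n=(p[:,:2]-c)@V[:,0]
    return c.round(1),round(np.degrees(np.arctan2(v[1],v[0]))%180,1),"len",np.ptp(np.percentile(t,[1,99])).round(1),"thick",np.ptp(np.percentile(n,[2,98])).round(1),"z",np.percentile(p[:,2],[2,99]).round(1),len(p)
R={"barTop":((640,-140,108),(780,170,116)),"hooks":((580,-170,124),(720,200,150)),
 "crateTop":((360,200,50),(660,400,70)),"rackBoard":((370,-380,8),(650,-220,16)),
 "st418":((395,-360,75),(445,-220,150)),"st478":((450,-360,75),(508,-220,150)),"st538":((508,-360,75),(570,-220,150)),"st598":((572,-360,75),(640,-220,150)),
 "potA":((390,-40,97),(500,70,140)),"potB":((390,-170,97),(500,-50,140)),
 "tinA":((390,-40,5),(500,70,55)),"tinB":((390,-170,5),(500,-50,55))}
if __name__=="__main__":
    C=cloud()
    for k,(lo,hi) in R.items():
        for n,p in C.items():
            q=box(p,lo,hi)
            if len(q)>15: print(k,n,*line(q),"rect",*rect(q))
E
python3 fit.py
```

```text
barTop scene [682.3   6.1] 93.3 len 298.8 thick 23.2 z [108.5 115.8] 545 rect [679.1  14. ] [ 32.2 305.8] 4.3
barTop side [688.7   7. ] 93.6 len 301.2 thick 23.2 z [108.4 115.8] 985 rect [683.4  14.1] [ 31. 310.] 3.5
hooks scene [627.    9.6] 93.9 len 196.4 thick 66.9 z [124.5 143.5] 243 rect [629.   14.6] [ 70.3 197.9] 3.5
hooks side [631.8   6.6] 93.5 len 196.7 thick 66.6 z [124.3 141.5] 358 rect [633.7  14.7] [ 70.8 199.4] 3.9
crateTop scene [505.1 295.7] 5.8 len 248.9 thick 149.2 z [50.2 61.4] 1541 rect [511. 298.] [253.9 157.4] 5.3
crateTop side [517.8 298.1] 8.3 len 250.7 thick 152.3 z [50.2 59.2] 1335 rect [514.9 300.1] [252.1 156.6] 5.3
rackBoard scene [ 474.3 -316.4] 171.0 len 244.4 thick 131.1 z [ 8.8 15.6] 2720 rect [ 506.3 -295. ] [241.7 126.1] 1.1
rackBoard side [ 543.3 -322.7] 14.0 len 247.7 thick 113.2 z [ 8.3 15.1] 1863 rect [ 510.  -295.4] [242.4 125.3] 1.3
st418 scene [ 413.2 -294.4] 92.2 len 83.2 thick 11.7 z [ 75.8 114.4] 737 rect [ 415.9 -289.5] [14.1 88.4] 1.0
st418 side [ 423.1 -293. ] 90.8 len 83.6 thick 11.8 z [ 76.  112.8] 693 rect [ 420.  -290.7] [14.9 86.3
[... 610 characters left out ...]
10.6 z [ 97.6 124.9] 214 rect [444.8  11. ] [12.  74.7] 21.8
potB scene [ 436.9 -114.5] 86.0 len 71.2 thick 10.2 z [ 98.1 126.2] 300 rect [ 439.  -110.8] [74.2 12.9] 84.3
potB side [ 446.  -112.3] 83.8 len 71.4 thick 9.7 z [ 97.7 124.2] 339 rect [ 444.3 -110.4] [73.3 14.1] 85.6
tinA scene [437.2   9.8] 73.6 len 60.8 thick 51.8 z [ 6.3 53.7] 707 rect [458.3   8.3] [64.  97.5] 72.7
tinA side [449.8  10.8] 124.7 len 68.3 thick 52.3 z [ 6.9 53.9] 531 rect [443.8  13.1] [57.5 61.8] 66.9
tinB scene [ 432.  -110.5] 43.5 len 77.1 thick 63.2 z [ 7.  52.1] 765 rect [ 435.3 -125.9] [89.7 90.9] 28.5
tinB side [ 436.7 -112.9] 8.1 len 83.6 thick 66.8 z [ 6.9 51.2] 809 rect [ 429.9 -116.6] [90.8 65.5] 23.8
```

```bash
python3 -m creep '{"slide":[[1.9,-4.8,0],[1.9,-4.8,0],[1.9,-4.8,0],[1.9,-4.8,0],[1.9,-4.8,0],[1.9,-4.8,0],[1.9,-4.8,0],[1.9,-4.8,0]],"turn":[-0.09,-0.09,-0.09,-0.09,-0.09,-0.09,-0.09,-0.105],"claw":[1,1,1,1,1,1,1,1]}' 20
```

```text
clock: 2.1
eef_pos: [401.2, 104.8, 404.9]
eef_rot: [3.141, 0.0, 1.934]
wrist_force: [0.7, -0.4, -0.2]
finger_gap: 93.9
finger_force: 0.0
```

```bash
cat > hooks.py <<'E'
from fit import *
C=cloud()
for k,y in enumerate((-80,15,109)):
    for n,p in C.items():
        q=box(p,(570,y-20,121),(690,y+20,150))
        if len(q)>15: print("hook",k,n,*line(q),"xmin",np.percentile(q[:,0],1).round(1),"xmax",np.percentile(q[:,0],99).round(1),"topz mid",np.median(q[q[:,0]>620][:,2]).round(1))
for n,p in C.items():
    q=box(p,(620,-190,60),(780,220,119)); print("bar",n,rect(q))
    for k in ("potA","potB"): print(k,n,rect(box(p,*R[k])),line(box(p,*R[k])))
print(manip.read_state()["eef_pos"].round(1),manip.read_state()["eef_rot"].round(3))
E
python3 hooks.py
```

```text
hook 0 scene [634.  -80.9] 3.7 len 68.4 thick 8.9 z [123.1 144.6] 92 xmin 600.1 xmax 668.6 topz mid 128.8
hook 0 side [639.3 -81.2] 3.3 len 68.5 thick 7.7 z [122.3 141.3] 147 xmin 606.0 xmax 674.4 topz mid 127.4
hook 1 scene [628.3  13.8] 3.7 len 70.3 thick 7.3 z [122.6 142.7] 82 xmin 595.7 xmax 666.0 topz mid 128.8
hook 1 side [633.5  13.5] 3.6 len 69.7 thick 8.9 z [121.7 143.1] 134 xmin 599.7 xmax 669.4 topz mid 127.2
hook 2 scene [621.4 108.3] 3.4 len 68.9 thick 10.0 z [122.9 142.8] 81 xmin 590.0 xmax 658.9 topz mid 128.4
hook 2 side [628.4 108.2] 2.8 len 71.5 thick 7.8 z [122.3 141.7] 125 xmin 593.7 xmax 665.1 topz mid 126.7
bar scene (array([678.4,  17.8]), array([ 33.9, 333.4]), 3.9)
potA scene (array([439.4,  13.1]), array([14.2, 73.5]), 21.6) (array([438.2,  10.7]), np.float64(111.9), 'len', np.float64(71.0), 'thick', np.float64(10.5), 'z', array([ 97.8, 125.6]), 333)
potB scene (array([ 439.3, -109.5]), array([73. , 11.9]), 85.8) (array([ 437. , -113.7]), np.float64(86.1), 'len', np.float64(70.8), 'thick', np.float64(10.9), 'z', array([ 97.7, 126.2]), 300)
bar side (array([681.6,  17.4]), array([ 36.3, 333.8]), 3.3)
potA side (array([444.7,  12.7]), array([10.9, 75.3]), 20.7) (array([448.2,   8.6]), np.float64(109.4), 'len', np.float64(72.9), 'thick', np.float64(10.1), 'z', array([ 97.6, 124.2]), 214)
potB side (array([ 444.1, -110.4]), array([74.5, 12.7]), 83.6) (array([ 445.9, -111.9]), np.float64(83.9), 'len', np.float64(71.5), 'thick', np.float64(11.1), 'z', array([ 97.7, 124.2]), 335)
[402.  103.2 404.7] [3.141e+00 1.000e-03 1.930e+00]
```

```bash
python3 -m creep '{"slide":[[1.3,-3,0],[1.3,-3,0],[1.4,-3,0],[0,0,-2.5],[0,0,-2.5],[0,0,-2.5],[0,0,-2.7],[0,0,0]],"turn":[0,0,0,0,0,0,0,0],"claw":[1,1,1,1,1,1,1,1]}'
python3 -m creep '{"slide":[[0,0,0],[0,0,0],[0,0,0],[0,0,0],[0,0,0],[0,0,0],[0,0,0],[0,0,0]],"turn":[0,0,0,0,0,0,0,0],"claw":[0,0,0,0,0,0,0,0]}' 25
```

```text
clock: 3.2
eef_pos: [440.7, 16.9, 301.5]
eef_rot: [-3.139, -0.001, 1.938]
wrist_force: [0.3, -0.6, -0.5]
finger_gap: 94.2
finger_force: 0.0
clock: 4.2
eef_pos: [441.0, 16.4, 302.6]
eef_rot: [-3.142, -0.0, 1.937]
wrist_force: [-0.3, 0.3, -0.3]
finger_gap: 16.8
finger_force: 0.0
```

```bash
python3 -m creep '{"slide":[[0,0,0],[0,0,0],[0,0,2],[0,0,2],[0,0,2],[0,0,0.5]],"turn":[0,0,0,0,0,0],"claw":[0,0,0,0,0,0]}'
python3 - <<'E'
from fit import *
C=cloud()
for n,p in C.items():
    q=box(p,(390,-40,162),(500,70,188)); print(n,rect(q),line(q))
E
```

```text
clock: 4.95
eef_pos: [441.0, 16.4, 368.4]
eef_rot: [3.14, 0.001, 1.937]
wrist_force: [0.6, -0.4, -2.7]
finger_gap: 9.8
finger_force: 25.0
scene (array([438.6,  12. ]), array([32.8, 71.4]), 37.2) (array([439.1,   6.6]), np.float64(114.3), 'len', np.float64(72.3), 'thick', np.float64(21.8), 'z', array([163.1, 187.9]), 284)
side (array([455. ,   3.1]), array([36. , 43.2]), 41.6) (array([453.6,  -1. ]), np.float64(97.7), 'len', np.float64(50.5), 'thick', np.float64(29.3), 'z', array([162.7, 187.8]), 192)
```

```bash
python3 -m creep '{"slide":[[2,1.8,-0.1],[2,1.8,-0.1],[2,1.8,-0.1],[2,1.8,-0.2],[1.9,1.8,-0.2],[0,0,0],[0,0,0]],"turn":[-0.06,-0.06,-0.06,-0.06,-0.063,0,0],"claw":[0,0,0,0,0,0,0]}'
python3 - <<'E'
from fit import *
for n in ("side",):
    r,d,K,P=shot(n); cv2.imwrite("pics/a1.png",r[150:390,220:540,::-1].repeat(2,0).repeat(2,1))
print(manip.read_state()["eef_pos"],manip.read_state()["eef_rot"])
E
```

```text
clock: 5.92
eef_pos: [539.6, 106.1, 359.8]
eef_rot: [-3.14, 0.0, 1.635]
wrist_force: [0.2, 0.1, -1.8]
finger_gap: 9.7
finger_force: 25.0
[539.55587023 105.95380729 360.19495124] [-3.14060269e+00  1.63448965e-04  1.63435364e+00]
```

View pics/a1.png

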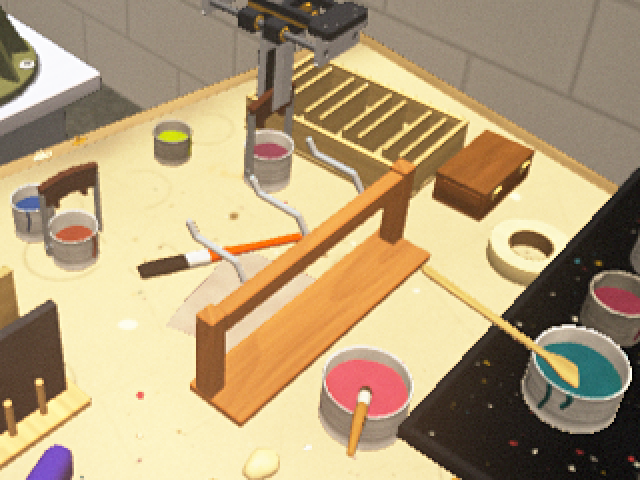

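The pot is held level at px (270,140), in front of hook 2 with its tip at (310,145). Inserting now.

```bash
python3 -m creep '{"slide":[[1.7,0.1,0],[1.7,0.1,0],[1.7,0.1,0],[1.7,0.1,0],[1.7,0.1,0],[0,0,0],[0,0,0]],"turn":[0,0,0,0,0,0,0],"claw":[0,0,0,0,0,0,0]}'
python3 - <<'E'
from fit import *
for n,p in cloud().items():
    q=box(p,(580,60,147),(670,150,172)); print(n,rect(q),line(q))
    q=box(p,(560,95,121),(604,120,146)); print("tip",q.mean(0),len(q))
E
```

```text
clock: 6.85
eef_pos: [624.4, 111.1, 360.6]
eef_rot: [-3.141, 0.0, 1.634]
wrist_force: [-0.2, 0.1, -2.2]
finger_gap: 9.8
finger_force: 25.0
scene (array([617.6, 107. ]), array([20.2, 77.6]), 10.8) (array([620.1, 101.1]), np.float64(95.9), 'len', np.float64(75.9), 'thick', np.float64(17.7), 'z', array([147.3, 171.8]), 160)
tip [596.42333602 107.15422624 134.31440284] 24
side (array([629. , 107.6]), array([72.8, 27. ]), 76.8) (array([631.3,  93.5]), np.float64(89.7), 'len', np.float64(73.3), 'thick', np.float64(17.9), 'z', array([147.7, 171.2]), 148)
tip [595.62867043 105.52162158 139.27668414] 7
```

```bash
python3 -m creep '{"slide":[[0,0,-0.7],[0,0,-0.7],[0,0,-0.5],[0,0,-0.3],[0,0,-0.2],[0,0,0]],"turn":[0,0,0,0,0,0],"claw":[0,0,0,0,0,0]}'
```

```text
clock: 7.7
eef_pos: [624.9, 111.4, 337.6]
eef_rot: [3.141, 0.0, 1.634]
wrist_force: [-4.1, -1.3, 5.8]
finger_gap: 9.7
finger_force: 25.0
```

```bash
python3 -m creep '{"slide":[[0,0,0],[0,0,0],[0,0,0],[0,0,1],[0,0,2],[0,0,3],[0,0,3]],"turn":[0,0,0,0,0,0,0],"claw":[0.22,0.22,0.22,0.22,0.22,0.22,0.22]}'
python3 - <<'E'
from fit import *
for n,p in cloud().items():
    q=box(p,(580,60,131),(670,150,165)); print(n,rect(q),line(q))
    for k in ("potB",): print(k,n,rect(box(p,*R[k])),line(box(p,*R[k])))
r,d,K,P=shot("side"); cv2.imwrite("pics/a2.png",r[150:390,220:540,::-1].repeat(2,0).repeat(2,1))
E
```

```text
clock: 8.57
eef_pos: [624.9, 111.4, 428.4]
eef_rot: [3.141, 0.0, 1.634]
wrist_force: [0.9, 0.0, 0.3]
finger_gap: 20.5
finger_force: 0.0
scene (array([609.8, 106.4]), array([39.5, 75.8]), 9.0) (array([619.7, 104.7]), np.float64(96.7), 'len', np.float64(73.4), 'thick', np.float64(35.0), 'z', array([131.7, 160.9]), 264)
potB scene (array([ 439.1, -110.3]), array([73.6, 12.2]), 86.1) (array([ 437. , -113.9]), np.float64(86.2), 'len', np.float64(71.2), 'thick', np.float64(10.9), 'z', array([ 97.9, 125.7]), 300)
side (array([628.6, 106.7]), array([51.9, 60.1]), 43.6) (array([627.8, 104.4]), np.float64(93.5), 'len', np.float64(70.9), 'thick', np.float64(35.8), 'z', array([132. , 159.1]), 295)
potB side (array([ 444.4, -110.1]), array([73.4, 13.5]), 86.5) (array([ 446. , -111.9]), np.float64(83.9), 'len', np.float64(72.1), 'thick', np.float64(10.7), 'z', array([ 97.6, 123.6]), 339)
```

View pics/a2.png

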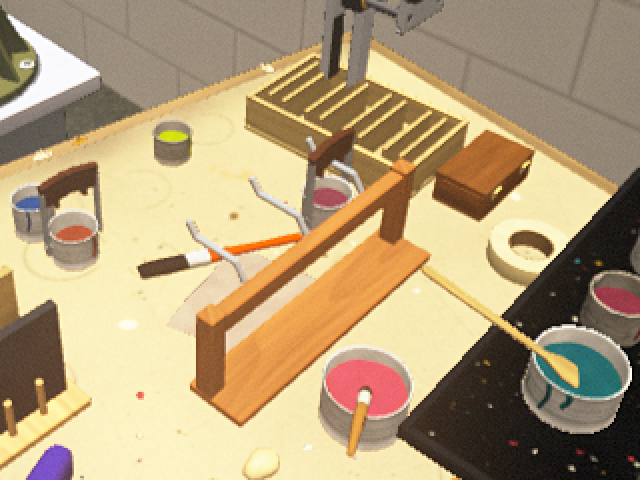

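Pot A hangs on hook 2 at px (330,170), and pot B is unmoved at (70,215). Going to pot B.

```bash
python3 -m creep '{"slide":[[-3.05,-3.7,0],[-3.05,-3.7,0],[-3.05,-3.7,0],[-3.05,-3.7,0],[-3.05,-3.7,0],[-3.05,-3.7,0],[0,0,-3],[0,0,-3]],"turn":[-0.0245,-0.0245,-0.0245,-0.0245,-0.0245,-0.0245,0,0],"claw":[0.6,0.6,0.6,0.6,0.6,0.6,0.6,0.6]}'
python3 -m creep '{"slide":[[0,0,-2],[0,0,-2],[0,0,-1.8],[0,0,-0.8]],"turn":[0,0,0,0],"claw":[0.6,0.6,0.6,0.6]}'
```

```text
clock: 9.72
eef_pos: [441.4, -111.0, 365.3]
eef_rot: [-3.141, -0.0, 1.486]
wrist_force: [0.7, -0.4, 0.0]
finger_gap: 56.3
finger_force: 0.0
clock: 10.22
eef_pos: [441.6, -110.5, 299.2]
eef_rot: [-3.139, -0.001, 1.487]
wrist_force: [0.1, -0.9, -0.7]
finger_gap: 56.5
finger_force: 0.0
```

```bash
python3 -m creep '{"slide":[[0,0,0.1],[0,0,0],[0,0,0],[0,0,0],[0,0,0],[0,0,0],[0,0,0],[0,0,0]],"turn":[0,0,0,0,0,0,0,0],"claw":[0,0,0,0,0,0,0,0]}' 25
python3 -m creep '{"slide":[[0,0,0],[0,0,1.5],[0,0,1.5],[0,0,1.5],[0,0,1.3],[0,0,0]],"turn":[0,0,0,0,0,0],"claw":[0,0,0,0,0,0]}' 25
```

```text
clock: 11.22
eef_pos: [442.0, -110.6, 301.6]
eef_rot: [-3.141, -0.0, 1.487]
wrist_force: [-0.5, -0.3, 0.1]
finger_gap: 9.9
finger_force: 25.0
clock: 11.98
eef_pos: [442.0, -110.6, 360.7]
eef_rot: [3.14, 0.0, 1.487]
wrist_force: [0.1, -0.2, -1.8]
finger_gap: 9.7
finger_force: 25.0
```

```bash
python3 -m creep '{"slide":[[2.1,0.5,0],[2.1,0.5,0],[2.2,0.5,0],[2.2,0.5,0],[2.2,0.4,0],[0,0,0],[0,0,0]],"turn":[0.03,0.03,0.03,0.03,0.027,0,0],"claw":[0,0,0,0,0,0,0]}'
python3 - <<'E'
from fit import *
for n,p in cloud().items():
    q=box(p,(500,-140,155),(600,-30,179)); print(n,rect(q),line(q))
    q=box(p,(590,-95,121),(690,-65,150)); print("hook0",n,line(q)[:2])
E
```

```text
clock: 12.85
eef_pos: [549.5, -86.7, 359.1]
eef_rot: [-3.14, -0.0, 1.633]
wrist_force: [0.1, -1.1, -1.8]
finger_gap: 9.7
finger_force: 25.0
scene (array([545. , -85.8]), array([33.6, 71.4]), 25.4) (array([544.3, -93.3]), np.float64(95.8), 'len', np.float64(73.8), 'thick', np.float64(30.3), 'z', array([155.5, 178.8]), 249)
hook0 scene (array([633.8, -80.8]), np.float64(3.0))
side (array([555.4, -86.9]), array([70.1, 35.5]), 72.4) (array([556.4, -94.2]), np.float64(91.1), 'len', np.float64(72.6), 'thick', np.float64(30.3), 'z', array([155.6, 178.9]), 267)
hook0 side (array([639.1, -81.2]), np.float64(3.2))
```

```bash
python3 -m creep '{"slide":[[1.7,0.1,0],[1.7,0.1,0],[1.7,0.1,0],[1.7,0.1,0],[1.8,0.1,0],[0,0,0],[0,0,0]],"turn":[0,0,0,0,0,0,0],"claw":[0,0,0,0,0,0,0]}'
python3 -m creep '{"slide":[[0,0,-0.7],[0,0,-0.7],[0,0,-0.5],[0,0,-0.3],[0,0,-0.2],[0,0,0]],"turn":[0,0,0,0,0,0],"claw":[0,0,0,0,0,0]}'
```

```text
clock: 13.82
eef_pos: [635.4, -81.8, 359.6]
eef_rot: [-3.141, -0.0, 1.634]
wrist_force: [-0.9, -0.7, -1.3]
finger_gap: 9.6
finger_force: 25.0
clock: 14.58
eef_pos: [635.9, -81.6, 336.6]
eef_rot: [3.141, 0.0, 1.634]
wrist_force: [-4.9, 1.1, 6.3]
finger_gap: 9.8
finger_force: 25.0
```

```bash
python3 -m creep '{"slide":[[0,0,0],[0,0,0],[0,0,0],[0,0,1],[0,0,2],[0,0,3],[0,0,4],[0,0,0]],"turn":[0,0,0,0,0,0,0,0],"claw":[0.22,0.22,0.22,0.22,0.22,0.22,0.22,0.22]}'
python3 - <<'E'
from fit import *
for n,p in cloud().items():
    for y in (-81,108):
        q=box(p,(590,y-45,140),(670,y+45,170)); print(n,rect(q),line(q))
    for k in R:
        if k[:2]=="st":
            q=box(p,*R[k])
            if len(q)>30:
                t=q[q[:,2]>np.percentile(q[:,2],99)-6]
                print(k,n,"face",np.median(q[:,0]).round(1),"top strip",rect(t),"y",np.percentile(q[:,1],[1,99]).round(1))
    for z in (50,):
        q=box(p,(360,200,56),(660,400,64)); print("fins",n,rect(q))
r,d,K,P=shot("scene"); cv2.imwrite("pics/b1.png",r[120:360,160:480,::-1].repeat(2,0).repeat(2,1))
E
```

```text
clock: 15.58
eef_pos: [635.8, -81.5, 439.8]
eef_rot: [3.135, 0.002, 1.634]
wrist_force: [0.0, -1.2, -1.0]
finger_gap: 20.7
finger_force: 0.0
scene (array([621.4, -83.5]), array([38.7, 74.2]), 9.3) (array([631.1, -83.5]), np.float64(95.6), 'len', np.float64(72.8), 'thick', np.float64(33.0), 'z', array([140.5, 161.1]), 246)
scene (array([610.7, 107.2]), array([41.1, 75.4]), 5.7) (array([621. , 104.6]), np.float64(95.8), 'len', np.float64(73.2), 'thick', np.float64(19.0), 'z', array([140.6, 161.2]), 188)
st418 scene face 412.0 top strip (array([ 416.4, -289.9]), array([13.5, 86. ]), 0.7) y [-332.9 -249.6]
st538 scene face 532.0 top strip (array([ 536.1, -300.4]), array([ 14.5, 104.8]), 2.2) y [-352.5 -249.3]
st598 scene face 591.9 top strip (array([ 596.1, -291. ]), array([ 15. , 100.6]), 1.2) y [-340.5 -242. ]
fins scene (array([509.5, 297.8]), array([249.9, 150.3]), 5.0)
side (array([625.6, -81.9]), array([37.9, 74.2]), 3.8) (array([639.8, -84.5]), np.float64(92.9), 'len', np.float64(72.5), 'thick', np.float64(33.1), 'z', array([140.5, 159.6]), 283)
side (array([613.5, 105.7]), array([40. , 74.2]), 4.5) (array([629.4, 104.2]), np.float64(93.1), 'len', np.float64(72.5), 'thick', np.float64(10.7), 'z', array([140.4, 159.8]), 205)
st418 side face 423.9 top strip (array([ 420.1, -291.3]), array([14. , 84.6]), 0.3) y [-333.2 -249.6]
st538 side face 544.2 top strip (array([ 539.9, -300.8]), array([ 13.3, 105.7]), 1.1) y [-353.  -249.5]
st598 side face 603.9 top strip (array([ 599. , -290.4]), array([ 14.7, 101.2]), 0.6) y [-340.9 -242.4]
fins side (array([527. , 296.1]), array([229.4, 148.7]), 5.1)
```

View pics/b1.png

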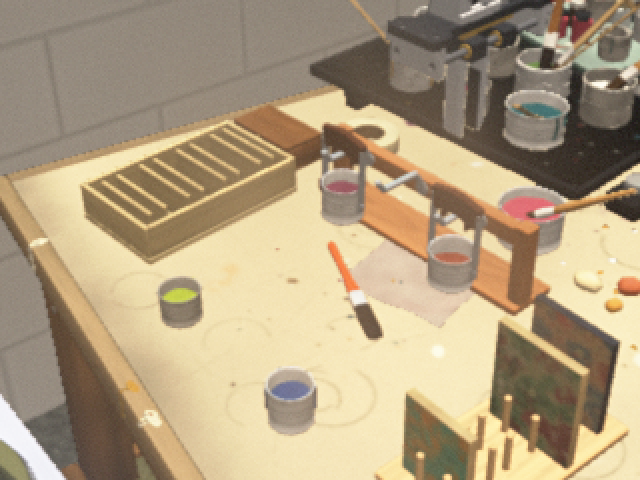

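Both pots hang, at px (343,190) and (452,255); the tins and brush are untouched. Now the studies, starting with b at (597,-291).

```bash
python3 -m creep '{"slide":[[-0.77,-4.2,0],[-0.77,-4.2,0],[-0.77,-4.2,0],[-0.77,-4.2,0],[-0.75,-4.2,0],[0,0,-2],[0,0,-3],[0,0,-3]],"turn":[-0.0084,-0.0084,-0.0084,-0.0084,-0.0084,0,0,0],"claw":[0.4,0.4,0.4,0.4,0.4,0.4,0.4,0.4]}'
python3 - <<'E'
from fit import *
# crate slots: profile in crate frame
th=np.radians(5.2); c0=np.array([512.5,298.5]); Rm=np.array([[np.cos(th),np.sin(th)],[-np.sin(th),np.cos(th)]])
for n,p in cloud().items():
    q=box(p,(350,180,5),(680,420,70)); l=(q[:,:2]-c0)@Rm.T
    m=(q[:,2]>53)&(abs(l[:,1])<45); h,e=np.histogram(l[m,0],np.arange(-130,131,2)); print(n,[(int(e[i]+1),int(h[i])) for i in range(len(h)) if h[i]>8])
    m=(q[:,2]>50); print("ylims",np.percentile(l[m,1],[1,99]),"xlims",np.percentile(l[m,0],[1,99]))
E
```

```text
clock: 16.73
eef_pos: [597.5, -291.7, 353.5]
eef_rot: [-3.14, -0.001, 1.592]
wrist_force: [0.2, 0.3, -0.3]
finger_gap: 37.5
finger_force: 0.0
scene [(-127, 10), (-125, 16), (-123, 17), (-121, 14), (-107, 14), (-105, 28), (-103, 14), (-101, 12), (-83, 19), (-81, 27), (-79, 15), (-47, 10), (-45, 32), (-43, 12), (-41, 10), (-23, 21), (-21, 22), (15, 28), (17, 14), (19, 10), (37, 17), (39, 20), (41, 12), (73, 12), (75, 18), (77, 16), (79, 13), (95, 10), (97, 12), (99, 23), (117, 17), (121, 14)]
ylims [-76.36123712  75.62316689] xlims [-126.64433716  122.34591897]
side [(-121, 9), (-119, 9), (-101, 9), (-99, 14), (-97, 20), (-79, 9), (-77, 12), (-75, 15), (-73, 13), (-39, 19), (-37, 21), (-15, 21), (-13, 16), (19, 9), (21, 18), (23, 23), (43, 12), (45, 26), (47, 16), (79, 15), (81, 17), (83, 20), (101, 9), (103, 15), (105, 23), (107, 12), (123, 9), (125, 13), (127, 9)]
ylims [-75.61767277  74.85657388] xlims [-120.83536523  126.76274657]
```

```bash
python3 -m creep '{"slide":[[0,0,-2],[0,0,-2],[0,0,-1.5],[0,0,-0.3],[0,0,0],[0,0,0],[0,0,0],[0,0,0]],"turn":[0,0,0,0,0,0,0,0],"claw":[0.4,0.4,0.4,0.4,0,0,0,0]}' 30
python3 -m creep '{"slide":[[0,0,0],[0,0,0]],"turn":[0,0],"claw":[0,0]}'
```

```text
clock: 17.82
eef_pos: [597.7, -291.6, 298.2]
eef_rot: [3.141, 0.0, 1.592]
wrist_force: [-0.6, 0.2, 2.3]
finger_gap: 11.0
finger_force: 30.0
clock: 18.08
eef_pos: [597.7, -291.6, 298.2]
eef_rot: [3.141, 0.0, 1.592]
wrist_force: [-0.2, 0.4, 6.0]
finger_gap: 10.3
finger_force: 30.0
```

```bash
python3 -m creep '{"slide":[[0,0,0.5],[0,0,1],[0,0,1.5],[0,0,2],[0,0,2],[0,0,2],[0,0,2],[0,0,2]],"turn":[0,0,0,0,0,0,0,0],"claw":[0,0,0,0,0,0,0,0]}'
python3 - <<'E'
from fit import *
for n,p in cloud().items():
    q=box(p,(540,-370,150),(650,-210,290)); print(n,rect(q[q[:,2]<230]),line(q[q[:,2]<230]))
    for a in range(160,240,15):
        s=q[abs(q[:,2]-a)<8]; print(a,np.median(s[:,0]).round(1),end=' ')
    print()
E
```

```text
clock: 19.08
eef_pos: [597.5, -291.5, 429.4]
eef_rot: [3.141, 0.0, 1.592]
wrist_force: [0.3, -0.3, -1.3]
finger_gap: 10.9
finger_force: 30.0
scene (array([ 592.2, -290.8]), array([ 14.5, 101.1]), 5.9) (array([ 592.1, -294.7]), np.float64(92.1), 'len', np.float64(98.8), 'thick', np.float64(8.5), 'z', array([151.5, 229. ]), 1616)
160 591.7 175 591.7 190 591.8 205 591.7 220 591.8 235 591.7 
side (array([ 605.1, -291.6]), array([101. ,  12.5]), 86.6) (array([ 605. , -295.1]), np.float64(90.6), 'len', np.float64(98.9), 'thick', np.float64(6.8), 'z', array([151.7, 229.1]), 1902)
160 605.1 175 605.2 190 605.2 205 605.0 220 605.0 235 605.1
```

```bash
python3 -m creep '{"slide":[[-2.9,3.5,0],[-2.9,3.5,0],[-2.9,3.5,0],[-2.9,3.5,0],[0,5,0],[0,5,0],[0,5,0],[0,5,0]],"turn":[0.01,0.01,0.01,0.01,0.01,0.01,0.01,0],"claw":[0,0,0,0,0,0,0,0]}'
python3 -m creep '{"slide":[[0,5,0],[0,5,0],[3,3.9,0],[3,3.9,0],[3,3.9,0],[3,3.9,0],[0,0,0],[0,0,0]],"turn":[0,0,0,0,0,0,0,0],"claw":[0,0,0,0,0,0,0,0]}'
cat > rel.py <<'E'
from fit import *
import sys
# held board vs crate slot line, per camera; args: slot x, board z lo hi
s=float(sys.argv[1]); lo=float(sys.argv[2]); hi=float(sys.argv[3])
th=np.radians(5.2); c0=np.array([512.5,298.5]); Rm=np.array([[np.cos(th),np.sin(th)],[-np.sin(th),np.cos(th)]])
st=manip.read_state(); print("tcp",st["eef_pos"].round(1),st["eef_rot"].round(3),"crate frame",(Rm@(st["eef_pos"][:2]-c0)).round(1))
for n,p in cloud().items():
    q=box(p,(350,180,lo),(720,420,hi)); l=(q[:,:2]-c0)@Rm.T; m=abs(l[:,0]-s)<25; q=q[m]; l=l[m]
    print(n,"board face x",np.median(l[:,0]).round(1),"y",np.percentile(l[:,1],[1,99]).round(1),"dir",np.degrees(np.polyfit(l[:,1],l[:,0],1)[0]).round(1),[np.median(l[abs(q[:,2]-a)<8,0]).round(1) for a in np.linspace(lo+8,hi-8,4)])
E
python3 rel.py 90 145 215
```

```text
clock: 20.18
eef_pos: [481.2, 50.0, 427.5]
eef_rot: [-3.142, -0.0, 1.662]
wrist_force: [1.4, -0.3, -1.6]
finger_gap: 10.8
finger_force: 30.0
clock: 21.18
eef_pos: [601.5, 304.1, 427.1]
eef_rot: [-3.141, 0.0, 1.662]
wrist_force: [-0.2, -0.8, -1.2]
finger_gap: 10.6
finger_force: 30.0
tcp [601.5 304.1 427.1] [-3.141  0.     1.662] crate frame [89.1 -2.5]
scene board face x 83.0 y [-53.8  47.4] dir -1.4 [np.float64(83.0), np.float64(83.1), np.float64(82.7), np.float64(83.1)]
side board face x 96.0 y [-55.1  43.6] dir 2.2 [np.float64(96.0), np.float64(96.0), np.float64(96.0), np.float64(95.8)]
```

```bash
python3 -m creep '{"slide":[[0.05,0.3,-2],[0,0,-2],[0,0,-2],[0,0,-1.3],[0,0,-0.5],[0,0,0],[0,0,0]],"turn":[0,0,0,0,0,0,0],"claw":[0,0,0,0,0,0,0]}'
python3 rel.py 90 70 125
```

```text
clock: 22.15
eef_pos: [602.2, 307.4, 350.5]
eef_rot: [3.14, -0.0, 1.662]
wrist_force: [0.4, 0.3, -1.4]
finger_gap: 10.4
finger_force: 30.0
tcp [602.2 307.4 350.5] [ 3.14  -0.     1.662] crate frame [90.2  0.7]
scene board face x 84.3 y [-49.6  51. ] dir -1.4 [np.float64(84.3), np.float64(84.5), np.float64(84.3), np.float64(84.3)]
side board face x 97.5 y [-51.1  50.4] dir 2.1 [np.float64(97.5), np.float64(97.6), np.float64(97.5), np.float64(97.4)]
```

```bash
python3 -m creep '{"slide":[[-0.05,0,-0.5],[0,0,-0.8],[0,0,-0.8],[0,0,0]],"turn":[0,0,0,0],"claw":[0,0,0,0]}'
```

```text
clock: 22.75
eef_pos: [601.6, 307.4, 327.5]
eef_rot: [-3.14, 0.001, 1.662]
wrist_force: [0.1, -0.4, -2.1]
finger_gap: 11.3
finger_force: 30.0
```

In the slot with no contact force. On down to the floor.

```bash
python3 -m creep '{"slide":[[0,0,-0.8],[0,0,-0.8],[0,0,-0.8],[0,0,-0.3],[0,0,-0.2],[0,0,0],[0,0,0]],"turn":[0,0,0,0,0,0,0],"claw":[0,0,0,0,0,0,0]}'
```

```text
clock: 23.62
eef_pos: [601.7, 307.4, 299.9]
eef_rot: [3.141, -0.0, 1.662]
wrist_force: [-0.0, 0.0, -0.6]
finger_gap: 10.9
finger_force: 30.0
```

```bash
python3 -m creep '{"slide":[[0,0,-0.1],[0,0,0],[0,0,0],[0,0,0],[0,0,1.5],[0,0,3.5],[0,0,4],[0,0,4]],"turn":[0,0,0,0,0,0,0,0],"claw":[0,0.4,0.4,0.4,0.4,0.4,0.4,0.4]}'
python3 rel.py 90 70 128
python3 -m creep '{"slide":[[-3,-3.9,0],[-3,-3.9,0],[-3,-3.9,0],[-3,-3.9,0],[0,-5,0],[0,-5,0],[0,-5,0],[0,-5,0]],"turn":[-0.01,-0.01,-0.01,-0.01,-0.01,-0.01,-0.01,0],"claw":[0.4,0.4,0.4,0.4,0.4,0.4,0.4,0.4]}'
```

```text
clock: 24.62
eef_pos: [601.4, 307.3, 431.3]
eef_rot: [3.141, -0.0, 1.662]
wrist_force: [-0.2, -0.2, -0.0]
finger_gap: 38.1
finger_force: 0.0
tcp [601.4 307.3 431.3] [ 3.141 -0.     1.662] crate frame [89.3  0.7]
scene board face x 83.9 y [-50.4  51.8] dir -1.7 [np.float64(84.0), np.float64(83.7), np.float64(84.1), np.float64(84.0)]
side board face x 97.1 y [-50.9  49.4] dir 2.2 [np.float64(97.1), np.float64(97.2), np.float64(97.1), np.float64(96.9)]
clock: 25.72
eef_pos: [481.2, -50.1, 429.2]
eef_rot: [3.141, 0.0, 1.592]
wrist_force: [0.6, 0.7, 0.6]
finger_gap: 37.9
finger_force: 0.0
```

```bash
python3 -m creep '{"slide":[[1.13,-5,0],[1.13,-5,0],[1.13,-5,0],[1.13,-5,0],[1.13,-5,0],[0,0,-2],[0,0,-3],[0,0,-3]],"turn":[0,0,0,0,0,0,0,0],"claw":[0.4,0.4,0.4,0.4,0.4,0.4,0.4,0.4]}'
python3 -m creep '{"slide":[[0,0,-2],[0,0,-2],[0,0,-0.5],[0,0,0],[0,0,0],[0,0,0],[0,0,0],[0,0,0]],"turn":[0,0,0,0,0,0,0,0],"claw":[0.4,0.4,0.4,0.4,0,0,0,0]}' 30
```

```text
clock: 26.72
eef_pos: [538.0, -298.7, 348.1]
eef_rot: [3.141, 0.0, 1.592]
wrist_force: [-0.3, -0.3, 0.1]
finger_gap: 37.9
finger_force: 0.0
clock: 27.72
eef_pos: [538.2, -298.6, 304.0]
eef_rot: [3.141, 0.0, 1.592]
wrist_force: [-0.2, 0.1, 3.1]
finger_gap: 11.0
finger_force: 30.0
```

```bash
python3 -m creep '{"slide":[[0,0,0.5],[0,0,1],[0,0,1.5],[0,0,2],[0,0,2],[0,0,2],[0,0,2],[0,0,2]],"turn":[0,0,0,0,0,0,0,0],"claw":[0,0,0,0,0,0,0,0]}'
python3 -m creep '{"slide":[[-1.5,3.7,0],[-1.5,3.7,0],[-1.5,3.7,0],[-1.5,3.7,0],[0,5,0],[0,5,0],[0,5,0],[0,5,0]],"turn":[0.01,0.01,0.01,0.01,0.01,0.01,0.01,0],"claw":[0,0,0,0,0,0,0,0]}'
python3 -m creep '{"slide":[[0,5,0],[0,5,0],[1.6,3.9,0],[1.6,3.9,0],[1.6,3.9,0],[1.6,3.9,0],[0,0,0],[0,0,0]],"turn":[0,0,0,0,0,0,0,0],"claw":[0,0,0,0,0,0,0,0]}'
python3 rel.py 30 145 215
```

```text
clock: 28.72
eef_pos: [538.0, -298.5, 435.5]
eef_rot: [3.141, 0.001, 1.592]
wrist_force: [-0.8, 0.6, -0.9]
finger_gap: 10.5
finger_force: 30.0
clock: 29.72
eef_pos: [477.7, 51.0, 434.9]
eef_rot: [3.14, 0.0, 1.662]
wrist_force: [0.8, -0.2, -0.2]
finger_gap: 10.9
finger_force: 30.0
clock: 30.72
eef_pos: [542.0, 305.0, 434.2]
eef_rot: [3.141, 0.0, 1.662]
wrist_force: [0.1, 0.4, -0.3]
finger_gap: 11.0
finger_force: 30.0
tcp [542.  305.  434.2] [3.141 0.    1.662] crate frame [30.   3.8]
scene board face x 24.0 y [-51.8  53.6] dir -1.6 [np.float64(24.1), np.float64(23.8), np.float64(24.1), np.float64(24.1)]
side board face x 37.1 y [-52.7  51.3] dir 2.0 [np.float64(37.1), np.float64(37.2), np.float64(37.3), np.float64(37.1)]
```

```bash
python3 -m creep '{"slide":[[0,0,-2],[0,0,-2],[0,0,-2],[0,0,-1.5],[0,0,-0.5],[0,0,-0.8],[0,0,-0.8],[0,0,0]],"turn":[0,0,0,0,0,0,0,0],"claw":[0,0,0,0,0,0,0,0]}'
```

```text
clock: 31.82
eef_pos: [542.1, 305.4, 337.1]
eef_rot: [-3.141, 0.0, 1.662]
wrist_force: [0.5, 0.5, -1.0]
finger_gap: 10.9
finger_force: 30.0
```

```bash
python3 -m creep '{"slide":[[0,0,-0.8],[0,0,-0.8],[0,0,-0.8],[0,0,-0.5],[0,0,-0.3],[0,0,0],[0,0,0]],"turn":[0,0,0,0,0,0,0],"claw":[0,0,0,0,0,0,0]}'
```

```text
clock: 32.7
eef_pos: [542.2, 305.4, 305.9]
eef_rot: [3.141, -0.0, 1.662]
wrist_force: [0.1, -0.5, -0.8]
finger_gap: 10.5
finger_force: 30.0
```

```bash
python3 -m creep '{"slide":[[0,0,-0.1],[0,0,0],[0,0,0],[0,0,0],[0,0,1.5],[0,0,3.5],[0,0,4],[0,0,4]],"turn":[0,0,0,0,0,0,0,0],"claw":[0,0.4,0.4,0.4,0.4,0.4,0.4,0.4]}'
python3 rel.py 30 70 132
python3 -m creep '{"slide":[[-1.6,-3.9,0],[-1.6,-3.9,0],[-1.6,-3.9,0],[-1.6,-3.9,0],[0,-5,0],[0,-5,0],[0,-5,0],[0,-5,0]],"turn":[-0.01,-0.01,-0.01,-0.01,-0.01,-0.01,-0.01,0],"claw":[0.4,0.4,0.4,0.4,0.4,0.4,0.4,0.4]}'
```

```text
clock: 33.7
eef_pos: [541.9, 305.3, 437.2]
eef_rot: [3.141, -0.0, 1.662]
wrist_force: [0.3, 0.1, 0.4]
finger_gap: 37.5
finger_force: 0.0
tcp [541.9 305.3 437.2] [ 3.141 -0.     1.662] crate frame [29.9  4.1]
scene board face x 24.8 y [-51.4  54.5] dir -1.5 [np.float64(24.1), np.float64(24.7), np.float64(25.0), np.float64(24.9)]
side board face x 37.6 y [-52.3  52.3] dir 1.8 [np.float64(37.4), np.float64(37.6), np.float64(37.7), np.float64(37.5)]
clock: 34.8
eef_pos: [477.7, -52.2, 435.1]
eef_rot: [3.141, 0.0, 1.592]
wrist_force: [0.3, 0.1, 0.2]
finger_gap: 37.7
finger_force: 0.0
```

```bash
python3 -m creep '{"slide":[[-1.2,-4.8,0],[-1.2,-4.8,0],[-1.2,-4.8,0],[-1.2,-4.8,0],[-1.2,-4.8,0],[0,0,-3],[0,0,-4],[0,0,-3]],"turn":[0,0,0,0,0,0,0,0],"claw":[0.4,0.4,0.4,0.4,0.4,0.4,0.4,0.4]}'
python3 -m creep '{"slide":[[0,0,-2],[0,0,-2],[0,0,-1.4],[0,0,0],[0,0,0],[0,0,0],[0,0,0],[0,0,0]],"turn":[0,0,0,0,0,0,0,0],"claw":[0.4,0.4,0.4,0.4,0,0,0,0]}' 30
```

```text
clock: 35.8
eef_pos: [417.9, -290.6, 333.5]
eef_rot: [-3.141, -0.0, 1.591]
wrist_force: [1.0, -0.0, 1.0]
finger_gap: 37.7
finger_force: 0.0
clock: 36.8
eef_pos: [418.2, -290.6, 281.0]
eef_rot: [3.141, 0.0, 1.592]
wrist_force: [-0.8, 1.0, 3.4]
finger_gap: 10.7
finger_force: 30.0
```

```bash
python3 -m creep '{"slide":[[0,0,0.5],[0,0,1],[0,0,1.5],[0,0,2.5],[0,0,2.5],[0,0,2.5],[0,0,2.5],[0,0,2]],"turn":[0,0,0,0,0,0,0,0],"claw":[0,0,0,0,0,0,0,0]}'
python3 -m creep '{"slide":[[0.5,4.9,0],[0.5,4.9,0],[0.5,4.9,0],[0.5,4.9,0],[0.5,4.9,0],[0.5,4.9,0],[0.6,4.9,0],[0.6,4.9,0]],"turn":[0.01,0.01,0.01,0.01,0.01,0.01,0.01,0],"claw":[0,0,0,0,0,0,0,0]}'
python3 -m creep '{"slide":[[0.5,4.9,0],[0.6,4.9,0],[0.6,4.9,0],[0.5,4.9,0],[0,0,0],[0,0,-2],[0,0,-1],[0,0,0]],"turn":[0,0,0,0,0,0,0,0],"claw":[0,0,0,0,0,0,0,0]}'
python3 rel.py -30 145 200
```

```text
clock: 37.8
eef_pos: [418.0, -290.4, 432.8]
eef_rot: [3.14, 0.001, 1.592]
wrist_force: [-0.9, 0.6, -2.3]
finger_gap: 10.9
finger_force: 30.0
clock: 38.8
eef_pos: [459.9, 103.0, 431.8]
eef_rot: [3.14, -0.0, 1.662]
wrist_force: [-0.3, -1.7, -0.5]
finger_gap: 11.1
finger_force: 30.0
clock: 39.8
eef_pos: [482.2, 296.8, 400.7]
eef_rot: [-3.141, 0.0, 1.661]
wrist_force: [-0.7, -0.1, -0.2]
finger_gap: 10.9
finger_force: 30.0
tcp [482.2 296.8 400.7] [-3.141  0.     1.661] crate frame [-30.3   1.1]
scene board face x -36.5 y [-43.5  42.6] dir -2.2 [np.float64(-36.6), np.float64(-36.6), np.float64(-36.6), np.float64(-36.4)]
side board face x -23.2 y [-43.9  41.8] dir 2.3 [np.float64(-23.1), np.float64(-23.2), np.float64(-23.2), np.float64(-23.4)]
```

```bash
python3 -m creep '{"slide":[[0,0,-2],[0,0,-2],[0,0,-2],[0,0,-1.3],[0,0,-0.8],[0,0,-0.8],[0,0,0]],"turn":[0,0,0,0,0,0,0],"claw":[0,0,0,0,0,0,0]}'
```

```text
clock: 40.78
eef_pos: [482.2, 297.4, 311.4]
eef_rot: [-3.141, 0.0, 1.662]
wrist_force: [-0.0, 0.0, -1.0]
finger_gap: 11.2
finger_force: 30.0
```

```bash
python3 -m creep '{"slide":[[0,0,-0.8],[0,0,-0.8],[0,0,-0.8],[0,0,-0.3],[0,0,-0.2],[0,0,0],[0,0,0]],"turn":[0,0,0,0,0,0,0],"claw":[0,0,0,0,0,0,0]}'
```

```text
clock: 41.65
eef_pos: [482.2, 297.4, 282.9]
eef_rot: [3.141, -0.0, 1.662]
wrist_force: [-0.1, 0.5, -0.3]
finger_gap: 10.7
finger_force: 30.0
```

```bash
python3 -m creep '{"slide":[[0,0,-0.1],[0,0,0],[0,0,0],[0,0,0],[0,0,1.5],[0,0,3.5],[0,0,4],[0,0,4]],"turn":[0,0,0,0,0,0,0,0],"claw":[0,0.4,0.4,0.4,0.4,0.4,0.4,0.4]}'
python3 -m creep '{"slide":[[-2,-2,2],[-2,-2,2],[-2,-2,0],[-2,-2,0],[0,0,0],[0,0,0]],"turn":[0,0,0,0,0,0],"claw":[0.4,0.4,0.4,0.4,0.4,0.4]}'
python3 rel.py -30 70 108; python3 rel.py 30 70 132;python3 rel.py 90 70 128
python3 - <<'E'
from fit import *
C=cloud()
for n,p in C.items():
    for y in (-81,108): print(n,line(box(p,(590,y-45,140),(670,y+45,170))))
    for x in (482,542,602):
        q=box(p,(x-22,230,62),(x+22,370,150)); print(x,"top",np.percentile(q[:,2],99).round(1))
r,d,K,P=shot("side"); cv2.imwrite("pics/end.png",r[100:400,200:600,::-1].repeat(2,0).repeat(2,1))
E
```

```text
clock: 42.65
eef_pos: [481.9, 297.3, 414.2]
eef_rot: [3.141, -0.0, 1.662]
wrist_force: [-0.3, -1.0, 1.0]
finger_gap: 37.3
finger_force: 0.0
clock: 43.4
eef_pos: [402.4, 217.6, 452.4]
eef_rot: [3.141, -0.0, 1.662]
wrist_force: [-0.1, 0.7, -0.3]
finger_gap: 37.2
finger_force: 0.0
tcp [402.4 217.6 452.4] [ 3.141 -0.     1.662] crate frame [-117.   -70.6]
scene board face x -36.0 y [-41.9  44.1] dir -2.4 [np.float64(-35.9), np.float64(-36.0), np.float64(-36.1), np.float64(-36.1)]
side board face x -22.9 y [-43.2  44. ] dir 2.0 [np.float64(-22.9), np.float64(-22.7), np.float64(-22.8), np.float64(-23.0)]
tcp [402.6 217.8 451.8] [ 3.142 -0.     1.662] crate frame [-116.8  -70.4]
scene board face x 24.6 y [-51.4  54.9] dir -1.5 [np.float64(24.8), np.float64(24.5), np.float64(24.5), np.float64(24.6)]
side board face x 37.8 y [-52.5  52.9] dir 1.8 [np.float64(37.8), np.float64(37.9), np.float64(37.8), np.float64(37.6)]
tcp [402.5 217.7 451.5] [-3.141  0.     1.662] crate frame [-116.9  -70.5]
scene board face x 84.0 y [-49.8  50. ] dir -1.5 [np.float64(84.0), np.float64(84.0), np.float64(83.9), np.float64(84.0)]
side board face x 97.0 y [-50.9  48.5] dir 2.1 [np.float64(97.0), np.float64(96.9), np.float64(97.1), np.float64(97.0)]
scene (array([631. , -83.7]), np.float64(95.1), 'len', np.float64(73.5), 'thick', np.float64(33.3), 'z', array([140.5, 160.3]), 242)
scene (array([620.8, 104.8]), np.float64(95.7), 'len', np.float64(70.4), 'thick', np.float64(19.9), 'z', array([140.5, 160.6]), 185)
482 top 114.7
542 top 139.5
602 top 135.0
side (array([639.8, -84.3]), np.float64(92.4), 'len', np.float64(71.9), 'thick', np.float64(32.5), 'z', array([140.5, 159.5]), 287)
side (array([629.4, 104.6]), np.float64(92.8), 'len', np.float64(71.9), 'thick', np.float64(11.2), 'z', array([140.2, 159.8]), 204)
482 top 112.9
542 top 137.8
602 top 132.6
```

View pics/end.png

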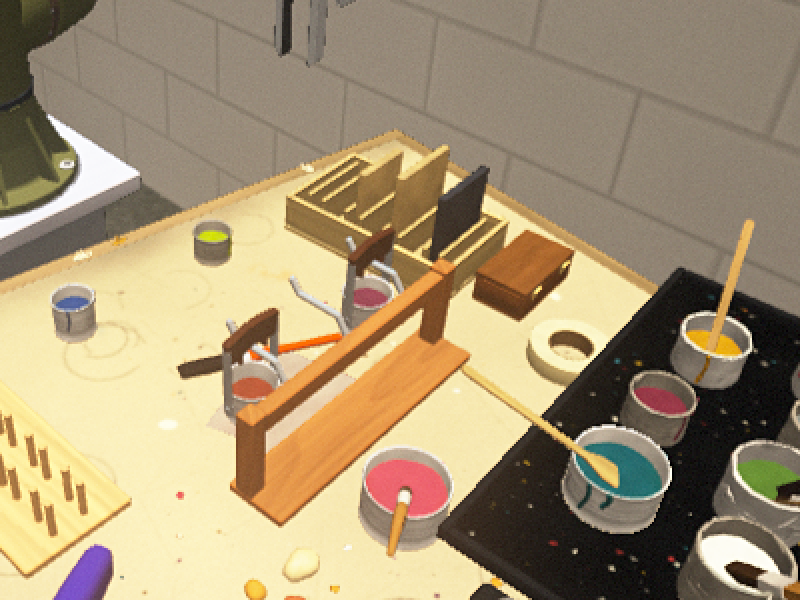

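The rack is empty and three studies stand in the crate at px (380,185), (420,190) and (462,215), with their tops at floor height. Both pots hang, at (250,360) and (370,275), and the tins and brush are in place. Handing in.

```bash
python3 -c "
from cell import manip
print(manip.sign_off())"
```

```text
the job is handed in; nothing more can be done
None
```

The job is handed in (no verdict was returned): both handled pots hang on hooks 0 and 2, all three studies present stand upright on the crate floor, and the tins and brush look to be where they started.

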